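# Let the bean tin down on the hand-winched counter lift

## Robot

A 7-joint arm with a two-finger parallel gripper is mounted at the origin on the work surface. World frame = base frame: x ahead of the robot, y to its left, z up, the work surface at z = 0. Lengths are in mm, angles in degrees, forces in N, time in s.
With the tool pointing down it reaches from about 425 to 950 mm from the base axis. Payload 4.7 kg.
Tool frame: the origin (TCP) lies at the very end of the fingers, on their centre line; the grasp point (between the pads) lies 19 mm behind it; z points along the fingers, y is the direction in which the jaws open and shut (so a half turn about z gives the same grasp; the last joint's range is limited). The gripper opens to 85 mm and grips with 20 to 120 N. Pads are 22 mm wide; open, the fingers measure 114 mm over their backs; the gripper's body (76 mm by 85 mm) begins 54 mm behind the grasp point. The pads swing forward as they close: fully open they stand 13 mm farther back than shut.
Start: joints at [64.234, 26.849, -2.785, 87.806, 1.381, 65.374, -4.715], TCP at [275.778, -616.113, 231.335] pointing down, gripper open.
Joint ranges: [-148.3, 148.3], [-19.14, 114.17], [-79.39, 73.82], [5.75, 140.21], [-59.74, 239.74], [12.07, 113.84], [-152.46, 152.46]. Speed limits (degrees/s): [147.25, 147.25, 180, 180, 180, 180, 180].

## Interface

Orientations are given as [roll, pitch, yaw] about the fixed x, y, z axes, in that order (R = Rz(yaw) Ry(pitch) Rx(roll)).
In Python, from cell import read_state, read_camera, job_done gives the robot as it stands.
- The arm moves only by the shell command python3 -m creep 'ROWS'. ROWS is JSON, a list of rows, each a list of 3 entries, a list of its own where there are three numbers: the shift along the tool's x, y, z in cm, then the turn about the tool's z in rad, then the closure, from -1 (fully open) to 1 (shut). In form: [[[x, y, z], yaw, jaw], ...]. A call has exactly 10 rows; each row shifts and turns the commanded pose from where the row before left it, along the tool's axes as they then stand; what a row does not reach is not made up. A row lasts 1/8 s, in which the tool goes at most 62.5 mm and 10.7 degrees, less where a joint would pass 70% of its speed; a pose out of reach is approached as far as the arm can. A call is refused whole if a number of a shift passes 6.25 or a number of a turn 0.188, either way. A call with a gripper value outside its range is refused whole. The fingers move at their own pace and stop on an object; the grip force is fixed at half the most. Time passes only in rows, so rows that do not move let the fingers close, or fill a call up. It gives the time, the measured TCP pose, the force and the opening at its end, in the units of the state.
- read_state(): the state, without advancing time (a new reading comes with each control period).
- read_camera(name): name is "scene" or "top"; returns a dict with "color" (400x640x3 uint8, red, green, blue), "intrinsics" (3x3 intrinsics, pixels), "R" (3x3) and "t" (3): a world point X has camera coordinates R X + t. Camera axes: x right, y down, z forward; pixel columns grow to the right and rows downward; lengths in mm; the calibration is good to about 2 mm. A picture is of the moment at which its call begins. There is no depth.
- job_done(): hands the job in, once; it reports no verdict.
The state is a dict: "clock": time; "joint_pos": joint angles; "joint_vel": joint speeds; "tau": joint torques, N m; "tcp_pos": TCP position; "tool_rot": TCP orientation; "contact_force": force on the tool from outside, world axes, zero at the start; "wrist_torque": the same for the moment, N m; "grip_width": finger opening in mm.
Only numpy, scipy, OpenCV 4.12 (cv2) and the standard library are available. Lean on these libraries where they do the work, as an engineer would, in place of code of your own. Each camera call takes 0.05 s, during which the arm holds its last target. There are 200 camera calls.

## Task

The full bean tin is held up on the counter lift by the pawl of its hand winch. Flick the red pawl lever right over to off, wind the crank up just enough (well under one tooth) for the sprung pawl to jump clear, then ease the crank slowly back until you feel the cradle sit on its stop bar, never letting it run or forcing the lever or the stop. Let go with the pawl left off; leave the mug, jar and tube rack alone.

Things in the scene. Friction and masses are not known exactly. Their poses are not given: they have to be found in the camera images.
- lift: hand-winched lift bolted to the counter, green steel, base plate 175 x 370 mm, side plates up to 212 mm high. Origin on the counter under the drum's middle; x along the shaft away from the crank (crank on the -x side, next to the robot), y towards the tin, z up. The drum is geared to the cradle's rack (40 mm of travel per rad), which reaches up to 295 mm at x = -12 to 12, y = 43 to 62 mm.
- axle (a point): point of the shaft's axis, 150 mm above the counter, level with the middle of the crank handle (115 mm in front of the lift's origin): centre of the circle in which the handle moves. Fixed to the frame. Seen with y to the right and z up, winding up turns anticlockwise (+y to z to -y), letting down clockwise, so the handle ends on the +y side, 40 degrees below to 55 above level.
- handle (a point): middle of the wooden crank handle, a sleeve 28 mm thick, 100 mm long along the lift's x, spinning freely on its pin, 115 mm from the axle. Crank fast on the shaft at an angle that differs each time; at the start the handle is near the top (95 to 145 degrees from +y towards z). Crank arm 24 mm wide, 61 mm behind this point (+x). With the pawl clear the load pulls it down-winding with 7 to 14 N.
- lever_tip (a point): middle of the red paddle (26 mm along x, 10 thick, 22 high) on top of the pawl lever, at the rear (+x) of the winch, 251 mm above the counter and 57 mm from the lever's pivot (lift x 76, y 62, z 197 mm). On: leaning to -y. Pushed to +y, about 34 mm in all, it goes to off. An over-centre spring throws it to the side it is nearer; it takes 5 to 8 N.
- pawl_nose (a point): nose of the dark pawl (62 mm long, on the lever's pivot) in the teeth on top of the ratchet wheel (93 mm across, 16 teeth, 0.39 rad each). 188 mm above the counter when engaged, over 205 when clear. The lever lifts it only through a spring and the loaded tooth holds it: with the lever off it jumps clear once the crank is wound up 0.05 to 0.1 rad; then only the crank holds the load.
- drum (a joint): turn of drum, ratchet wheel and crank, rad: about -0.02 at the start, pawl holding; grows as the crank winds up, falls as it is let down. The cradle lands on the stop bar somewhere between -1.5 and -2.4: where is not measured and has to be felt. As it lands the handle's pull goes to nothing, then the handle resists.
- pawl_lever (a joint): swing of the pawl lever, rad: 0 on (engaged), 0.6 off, dead centre 0.3 to 0.4.
- stop_bar: black rubber-faced bar, 130 x 24 x 12 mm, clamped with two red thumb nuts on the two guide rods beneath the cradle, at a height set differently each time (top face 22 to 52 mm above the counter). The cradle's grey crosshead lands on it; the bar stays put. Origin: the lift's origin in x and y, 22 mm below the bar's top face.
- cup_mid (a point): blue mug, 84 mm across, 65 mm high, with a handle: half-way up its axis. Stands right of the crank. Leave it alone.
- jar_mid (a point): amber glass jar with wooden lid, 70 mm across, 110 mm high: half-way up its axis. Stands right of the winch. Leave it alone.
- rack_mid (a point): wooden rack of six stoppered glass tubes with bean samples, 50 x 170 mm, 124 mm high: its centre. Stands behind the winch. Leave it alone.
Mind the look-alikes: they are no part of the job. Several things look just like the part that bears jar_mid: the one meant starts farthest to the robot's right.

How it is judged:
By the outcome, as a careful person would: the job done as asked, in the order asked, and still so for the second after the job is handed in, with the robot touching nothing.
It also fails if it takes over 69 s, if anything falls off the work surface, if the arm or the gripper's body presses on something with over 40 N, if the wrist force passes 120 N, or if a joint passes its speed limit or range.

## Working session

There is one attempt and no reset: what is moved stays moved. The work goes in short steps, Python scripts to look and compute and a shell command to move; the robot and the scene stay as the last step left them, time stands still between calls to the robot, and variables do not carry over. Pictures are saved under pics/ and viewed, about 8 in all and at most 12, crops included, and the job is handed in when it is done.

```bash
mkdir -p pics; ls
cat > h.py <<'E'
import numpy as np, cv2
from cell import read_state, read_camera
def snap(n,f):
    c=read_camera(n); cv2.imwrite(f,c["color"][:,:,::-1]); return c
def proj(c,X):
    p=c["R"]@np.array(X,float)+c["t"]; q=np.array(c["intrinsics"])@p; return q[:2]/q[2]
def ray(c,uv):
    d=np.linalg.inv(c["intrinsics"])@np.array([*uv,1.]); R=np.array(c["R"]); return -R.T@np.array(c["t"]),R.T@d
def atz(c,uv,z):
    o,d=ray(c,uv); return o+d*(z-o[2])/d[2]
E
python3 - <<'E'
from h import *
import pickle
C={}
for n in("scene","top"):
    c=snap(n,f"pics/{n}0.png"); C[n]=c; print(n,-np.array(c["R"]).T@c["t"],np.array(c["intrinsics"]).tolist(),np.array(c["R"]).round(3).tolist())
pickle.dump(C,open("c0.pkl","wb"))
print(read_state())
E
```

```text
pics
scene [845.73185831 243.52627116 789.75881692] [[385.84543479613563, 0.0, 325.4144400256765], [0.0, 385.84543479613563, 198.57174202826246], [0.0, 0.0, 1.0]] [[-0.817, 0.577, 0.007], [0.471, 0.674, -0.57], [-0.333, -0.462, -0.822]]
top [ 390.02326768  -99.44432853 1315.31698759] [[519.9315194046923, 0.0, 309.63493745190425], [0.0, 519.9315194046923, 205.38108063341238], [0.0, 0.0, 1.0]] [[-0.022, -1.0, -0.019], [-0.981, 0.026, -0.191], [0.191, 0.014, -0.981]]
{'clock': 0.1, 'joint_pos': array([64.23433736, 26.89312658, -2.78250468, 87.86853204,  1.37978124,
       65.37333036, -4.71535755]), 'joint_vel': array([ 0.13027649, -0.12329477,  0.05703054, -0.11510784, -0.07401622,
        0.07709116, -0.0020832 ]), 'tau': array([ 9.69853645e-04, -5.11512387e+01, -4.65566700e-02, -2.38389409e+01,
        1.08629378e-02,  4.38458141e-03,  2.87764283e-05]), 'tcp_pos': array([ 275.51245579, -615.63279358,  230.34883101]), 'tool_rot': array([-1.79898567e+02,  3.37816738e-03,  2.41095650e+01]), 'contact_force': array([ 0.24400362, -0.20195417,  0.36065276]), 'wrist_torque': array([-0.01534806,  0.06291115, -0.03932806]), 'grip_width': 85.41538190406817}
```

View pics/scene0.png

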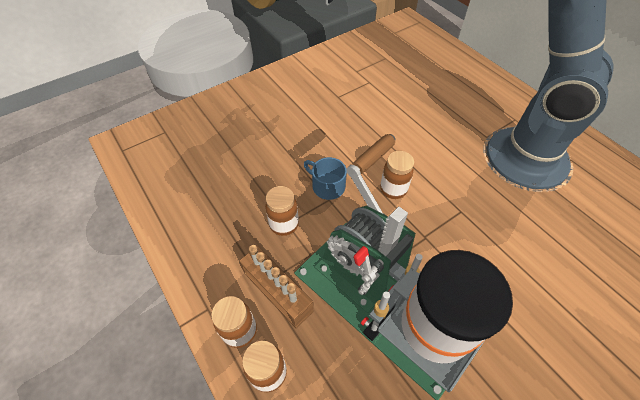

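View pics/top0.png

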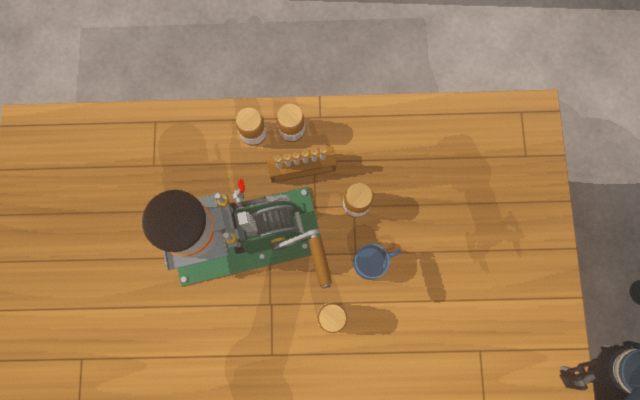

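Top view: the tin is at (178,220), the red paddle at (241,186) and the crank handle runs from (315,237) to (325,283).

Jar look-alikes are at (358,197), (332,318), (250,125) and (290,120). The one at (358,197) is farthest to the robot's right and stands right of the winch, so it is jar_mid. I'll enlarge both views to confirm it and to pick points.

Run:
```python
import cv2
t=cv2.imread("pics/top0.png")[160:340,140:410]; cv2.imwrite("pics/t1.png",cv2.resize(t,None,fx=2.96,fy=2.96,interpolation=cv2.INTER_CUBIC))
s=cv2.imread("pics/scene0.png")[130:330,255:515]; cv2.imwrite("pics/s1.png",cv2.resize(s,None,fx=3,fy=3,interpolation=cv2.INTER_CUBIC))
```

```text
(no output)
```

View pics/t1.png

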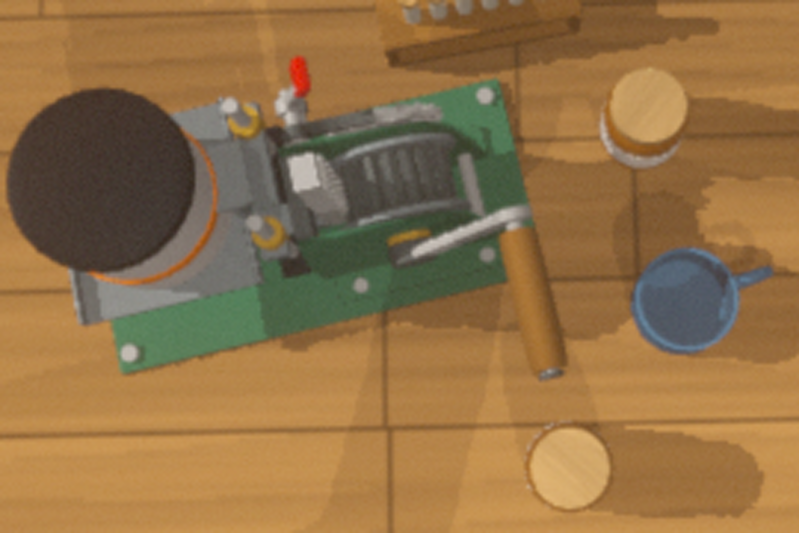

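View pics/s1.png

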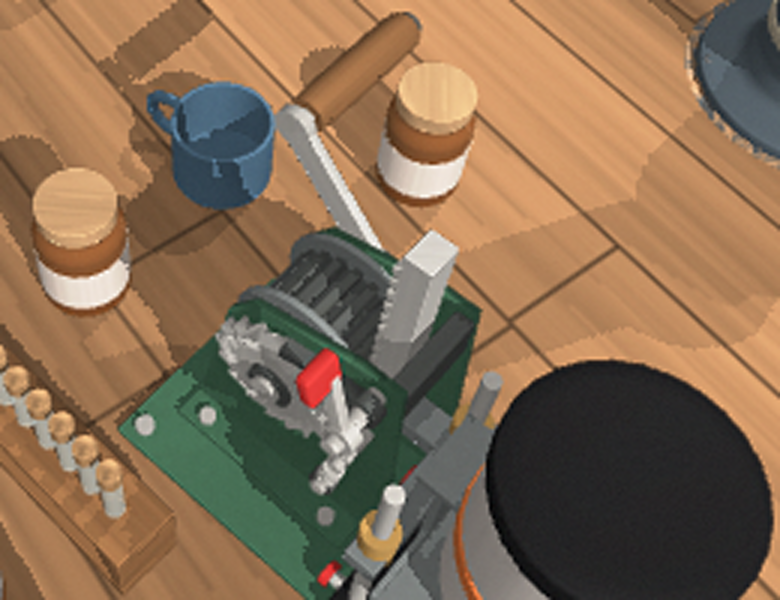

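```bash
cat >> h.py <<'E'
import pickle
C=pickle.load(open("c0.pkl","rb"))
T=lambda u,v:(140+u/2.96,160+v/2.96)
S=lambda u,v:(255+u/3,130+v/3)
def tri(a,b,ca=None,cb=None):
    o1,d1=ray(ca or C["top"],a);o2,d2=ray(cb or C["scene"],b)
    s=np.linalg.lstsq(np.c_[d1,-d2],o2-o1,rcond=None)[0]
    p,q=o1+s[0]*d1,o2+s[1]*d2
    return (p+q)/2,np.linalg.norm(p-q)
E
python3 - <<'E'
from h import *
P={}
for k,a,b in [("hnear",(517,228),(306,108)),("hfar",(548,368),(407,25)),("paddle",(299,76),(320,378)),("racktop",(305,173),(436,255)),("jarlid",(649,104),(77,205)),("mugrim",(686,300),(224,118)),("tintop",(101,180),(629,485)),("tube1",(500,2),(16,380))]:
    p,e=tri(T(*a),S(*b)); P[k]=p; print(k,p.round(1),round(e,1))
for uv in [(497,80),(517,278),(122,373)]: print(atz(C["top"],T(*uv),6).round(1))
print("scene corner",atz(C["scene"],S(120,428),6).round(1))
# fit origin,yaw from features + handle angle
from scipy.optimize import least_squares
L={"paddle":(76,44,251),"racktop":(0,52.5,295)}
c1,c2=[atz(C["top"],T(*u),6)[:2] for u in [(517,278),(122,373)]]
d=c2-c1; print("edge yaw",np.degrees(np.arctan2(-d[0],d[1])),np.linalg.norm(d))
def res(q,out=False):
    x,y,a,th=q; R=np.array([[np.cos(a),-np.sin(a),0],[np.sin(a),np.cos(a),0],[0,0,1]]);o=np.array([x,y,0])
    w=lambda l:R@np.array(l,float)+o
    r=[w(L[k])-P[k] for k in L]
    hy,hz=115*np.cos(th),150+115*np.sin(th)
    r.append(w((-115,hy,hz))-(P["hnear"]+P["hfar"])/2)
    dh=(P["hnear"]-P["hfar"])[:2]; 
    r=np.concatenate(r)
    ang=np.arctan2(dh[1],dh[0])-a; return np.r_[r,ang*100,(np.arctan2(-d[0],d[1])-a)*200]
s=least_squares(res,[600,0,.2,2],loss="soft_l1",f_scale=3); print(s.x[:2],np.degrees(s.x[2:]),res(s.x).round(1))
E
```

```text
hnear [532.1 -92.9 238.5] 0.1
hfar [ 433.9 -111.9  236.7] 0.6
paddle [643.3  59.9 249.7] 0.7
racktop [565.9  51.  287.2] 3.2
jarlid [ 646.9 -200.   102.4] 2.5
mugrim [ 493.4 -227.7   65. ] 1.4
tintop [567.8 193.5 272.4] 1.3
tube1 [743.7 -90.3 110.1] 23.9
[693.2 -77.3   6. ]
[519.9 -90.6   6. ]
[447.7 245.2   6. ]
scene corner [695.5 -74.6   6. ]
edge yaw 12.138662921824286 343.43168123765855
[578.13988343  -0.64781133] [ 12.3331087  132.14763607] [-0.3 -1.3  1.3  1.  -0.4  7.8 -0.7  1.8 -2.3 -2.5 -0.7]
```

The enlarged crop confirms the right jar, with its lid at crop (649,104). In the world frame the lift's origin is at about (578,-1) with yaw 12.2°, the handle is at 132°, and the paddle is at (643,60,250). I'll close the jaws, turn the tool to the lift's axes and head for the lever.

```bash
python3 -m creep '[[[0,0,-0.5],0.1035,1],[[0,0,-0.5],0.1035,1],[[3.5,-3.8,0],0,1],[[3.5,-3.8,0],0,1],[[3.5,-3.8,0],0,1],[[3.5,-3.8,0],0,1],[[3.5,-3.8,0],0,1],[[3.5,-3.8,0],0,1],[[3.5,-3.8,0],0,1],[[3.5,-3.8,0],0,1]]'
```

```text
clock: 1.35
tcp_pos: [485.3, -258.1, 241.1]
tool_rot: [-180.0, 0.0, 12.2]
contact_force: [0.6, 0.5, 0.2]
grip_width: 0.2
```

```bash
python3 -m creep '[[[4,-2,0],0,1],[[4,-2,0],0,1],[[4,-2,0],0,1],[[4,-2,0],0,1],[[1.55,-3.4,0],0,1],[[1.55,-3.4,0],0,1],[[1.55,-3.4,0],0,1],[[1.55,-3.4,0],0,1],[[0,-1,0],0,1],[[0,-1,0],0,1]]'
python3 - <<'E'
from h import *
import cv2
a=snap("top","pics/a.png");b=snap("scene","pics/b.png")
t=cv2.imread("pics/a.png")[140:260,200:300];s=cv2.imread("pics/b.png")[190:310,310:430]
r=lambda i:cv2.resize(i,(400,480),interpolation=cv2.INTER_CUBIC)
cv2.imwrite("pics/ab.png",np.hstack([r(t),r(s)]))
print(read_state()["tcp_pos"],read_state()["contact_force"])
E
```

```text
clock: 2.6
tcp_pos: [651.3, 17.3, 240.8]
tool_rot: [179.9, 0.1, 12.2]
contact_force: [0.3, -0.9, 0.7]
grip_width: 0.2
[651.24711887  18.0666078  241.21180182] [-0.18220867 -0.44547776  0.17648571]
```

View pics/ab.png

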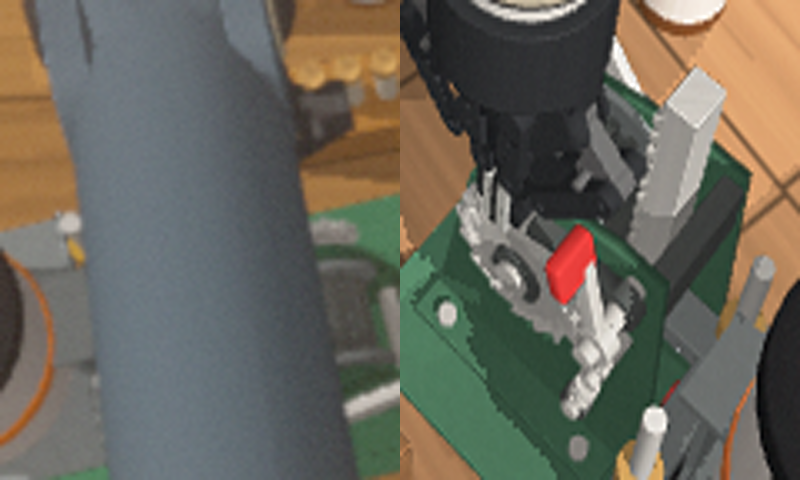

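In the right half of the picture (scene camera), the closed fingers (520,200) stand on the -y side of the red paddle (572,265) at its height, with a clear gap. Now I'll push slowly.

```bash
python3 -m creep '[[[0,-0.5,0],0,1],[[0,-0.5,0],0,1],[[0,-0.5,0],0,1],[[0,-0.4,0],0,1],[[0,-0.4,0],0,1],[[0,-0.4,0],0,1],[[0,-0.4,0],0,1],[[0,-0.4,0],0,1],[[0,-0.4,0],0,1],[[0,0,0],0,1]]'
```

```text
clock: 3.95
tcp_pos: [643.3, 57.5, 241.3]
tool_rot: [-179.9, -0.0, 12.3]
contact_force: [0.2, -1.3, 0.1]
grip_width: -0.3
```

Run:
```python
from h import *
b=snap("scene","pics/b2.png")
s=cv2.imread("pics/b2.png")[190:310,310:430]
cv2.imwrite("pics/b2c.png",cv2.resize(s,(480,480),interpolation=cv2.INTER_CUBIC))
```

```text
(no output)
```

View pics/b2c.png

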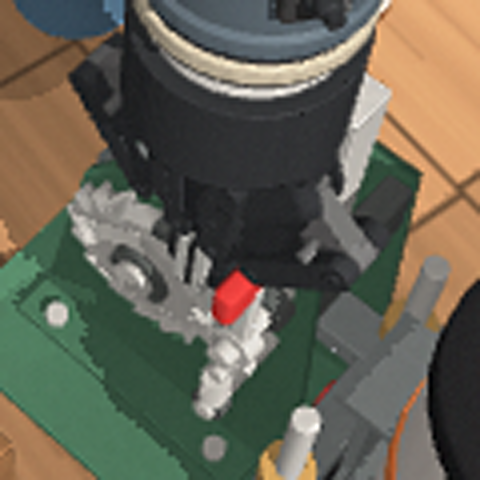

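The paddle has moved from scene pixel (362,256) to (369,264), about half the swing. I'll push on, stopping just short of the full stroke.

```bash
python3 -m creep '[[[0,-0.3,0],0,1],[[0,-0.3,0],0,1],[[0,-0.3,0],0,1],[[0,-0.2,0],0,1],[[0,-0.1,0],0,1],[[0,0,0],0,1],[[0,0,0],0,1],[[0,0.7,0],0,1],[[0,1.5,0],0,1],[[0,2.5,0],0,1]]'
python3 - <<'E'
from h import *
b=snap("scene","pics/b3.png")
def L(x,y,z):
    a=np.radians(12.25);return (578+x*np.cos(a)-y*np.sin(a),-1+x*np.sin(a)+y*np.cos(a),z)
print(proj(b,L(76,44,251)),proj(b,L(76,78,251)))
s=cv2.imread("pics/b3.png")[190:310,310:430]
cv2.imwrite("pics/b3c.png",cv2.resize(s,(480,480),interpolation=cv2.INTER_CUBIC))
h=cv2.cvtColor(b["color"],cv2.COLOR_RGB2HSV); m=((h[...,0]<6)|(h[...,0]>174))&(h[...,1]>200)&(h[...,2]>110)
for f in("b.png","b2.png","b3.png"):
    h=cv2.cvtColor(cv2.imread("pics/"+f),cv2.COLOR_BGR2HSV); m=((h[...,0]<6)|(h[...,0]>174))&(h[...,1]>200)&(h[...,2]>110)
    n,l,st,c=cv2.connectedComponentsWithStats(m.astype(np.uint8)); i=1+st[1:,4].argmax(); print(f,c[i].round(1),st[i,4])
E
```

```text
clock: 5.25
tcp_pos: [651.1, 21.2, 241.4]
tool_rot: [180.0, -0.0, 12.3]
contact_force: [0.0, -0.7, -0.4]
grip_width: -0.2
[360.97151068 254.63504894] [378.33980809 268.44742252]
b.png [355.8 262.5] 4
b2.png [364.  268.3] 6
b3.png [372.3 275.6] 7
```

View pics/b3c.png

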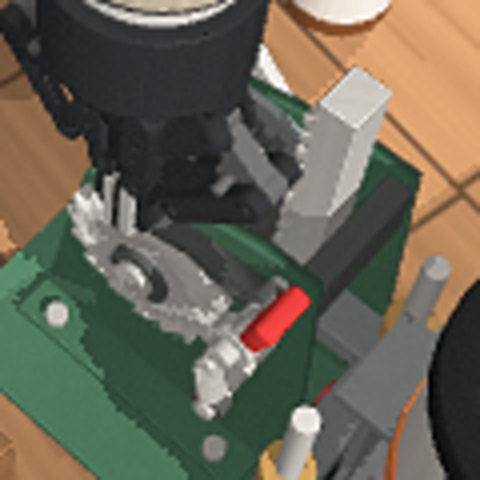

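The lever is thrown over: the paddle is at scene (379,269), against a predicted off position of (378,268), and the fingers have backed off. Next, the handle.

```bash
python3 -m creep '[[[0,0,-2.3],0,1],[[0,0,-2.3],0,1],[[0,0,-2.3],0,-1],[[-3.8,1.7,0],0,-1],[[-3.8,1.7,0],0,-1],[[-3.8,1.7,0],0,-1],[[-3.8,1.7,0],0,-1],[[-3.8,1.7,0],0,-1],[[0,0,1],0,-1],[[0,0,1],0,-1]]'
python3 - <<'E'
from h import *
b=snap("scene","pics/b4.png")
cv2.imwrite("pics/b4c.png",cv2.resize(cv2.imread("pics/b4.png")[90:290,270:450],(540,600),interpolation=cv2.INTER_CUBIC))
E
```

```text
clock: 6.55
tcp_pos: [483.7, -101.2, 290.1]
tool_rot: [180.0, -0.1, 12.2]
contact_force: [0.5, 0.2, -0.2]
grip_width: 85.4
```

View pics/b4c.png

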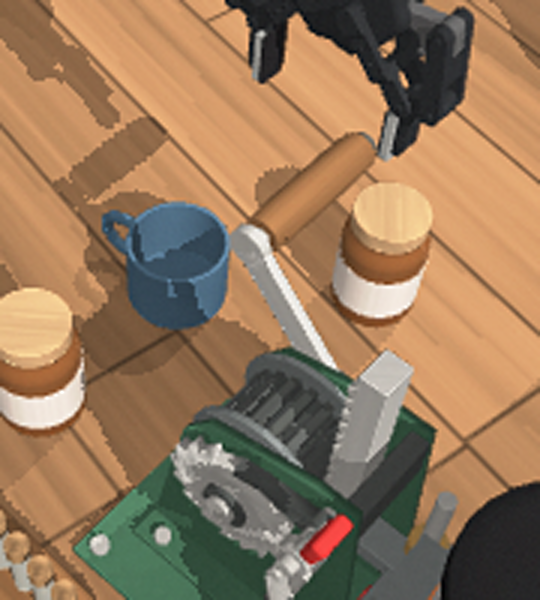

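The open jaws, tips at crop (262,80) and (395,155), straddle the handle. Lowering and closing.

```bash
python3 -m creep '[[[0,0,1.5],0,-1],[[0,0,1.5],0,-1],[[0,0,1.5],0,-1],[[0,0,1.5],0,-1],[[0,0,1.2],0,-1],[[0,0,0],0,-1],[[0,0,0],0,1],[[0,0,0],0,1],[[0,0,0],0,1],[[0,0,0],0,1]]'
```

```text
clock: 7.85
tcp_pos: [483.7, -102.2, 218.8]
tool_rot: [179.9, -0.1, 12.2]
contact_force: [0.7, -1.8, 1.2]
grip_width: 26.9
```

```bash
python3 -m creep '[[[0,0.1,0.09],0,1],[[0,0.1,0.09],0,1],[[0,0.1,0.1],0,1],[[0,0.1,0.1],0,1],[[0,0.1,0.1],0,1],[[0,0.1,0.11],0,1],[[0,0.1,0.11],0,1],[[0,0.1,0.11],0,1],[[0,0,0],0,1],[[0,0,0],0,1]]'; python3 -c "
from h import *
s=read_state();print(s['contact_force'],s['wrist_torque'],s['tcp_pos'])"
```

```text
clock: 9.1
tcp_pos: [485.2, -108.6, 212.1]
tool_rot: [-180.0, -0.0, 12.3]
contact_force: [-4.3, 1.0, 11.6]
grip_width: 27.0
[-4.30251189  0.96206227 11.61505724] [ 0.19786365  0.8532404  -0.00966004] [ 485.17066529 -108.59214902  212.05701803]
```

```bash
python3 -m creep '[[[0,0.1,0.06],0,1],[[0,0.1,0.06],0,1],[[0,0.1,0.06],0,1],[[0,0.08,0.06],0,1],[[0,0,0],0,1],[[0,0,0],0,1],[[0,0,0],0,1],[[0,0,0],0,1],[[0,0,0],0,1],[[0,0,0],0,1]]'
python3 - <<'E'
from h import *
s=read_state();print(s['contact_force'],s['tcp_pos'])
b=snap("scene","pics/b5.png")
f=lambda n:cv2.resize(cv2.imread(n)[205:305,315:415],(400,400),interpolation=cv2.INTER_CUBIC)
cv2.imwrite("pics/b5c.png",np.hstack([f("pics/b4.png"),f("pics/b5.png")]))
E
```

```text
clock: 10.35
tcp_pos: [485.7, -111.1, 209.2]
tool_rot: [-179.9, -0.0, 12.3]
contact_force: [-3.7, 3.3, 11.3]
grip_width: 27.1
[-3.70041301  3.26032502 11.30005695] [ 485.74614803 -111.1131019   209.20914799]
```

View pics/b5c.png

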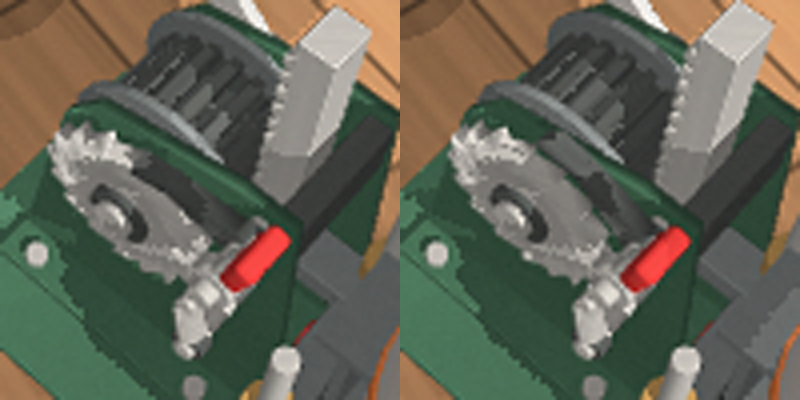

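The pawl has jumped clear: the dark bar sits about 5 px higher in the right half than in the left, and the load is now on the hand at about 10 N. Before easing down I'll work out the row table and a rough stop height from the red thumb nuts.

Run:
```python
from h import *
r1,e1=tri(T(230,105),S(394,492)); r2,e2=tri(T(256,220),S(491,380)); print(r1.round(),e1,r2.round(),e2)
a=np.radians(12.25); yv=np.array([-np.sin(a),np.cos(a),0]); xv=np.array([np.cos(a),np.sin(a),0]);O=np.array([578,-1,0])
for r in(r1,r2): print("lift",(r-O)@xv,(r-O)@yv)
for uv,r in(((330,573),r1),((411,476),r2)):
    o,d=ray(C["scene"],S(*uv))
    for off in(-15,0,15):
        k=((r-o)@yv+off)/(d@yv); p=o+k*d; print("nut y",off,"lift x",(p-O)@xv,"z",p[2])
th=np.radians(140.1)
step=.024
for call in range(12):
    o=[]
    for hh in range(2):
        t2=th-step*5; o.append((round(-11.5*(np.cos(t2)-np.cos(th))/5,3),round(-11.5*(np.sin(t2)-np.sin(th))/5,3))); th=t2
    print(call,round(np.degrees(th),1),o)
```

```text
[634. 118. 201.] 0.3969690922272349 [547.  99. 201.] 1.8304505123489188
lift 80.17823354306951 104.63891190834465
lift -8.864966550201867 104.15593494531998
nut y -15 lift x 95.3733046890205 z 65.7999502074997
nut y 0 lift x 130.74328074421777 z 183.18213236211602
nut y 15 lift x 166.11325679941496 z 300.5643145167324
nut y -15 lift x 11.977080486732193 z 70.34279742450349
nut y 0 lift x 60.61494117378897 z 186.38260388815604
nut y 15 lift x 109.25280186084565 z 302.42241035180854
0 126.3 [(np.float64(-0.189), np.float64(-0.201)), (np.float64(-0.212), np.float64(-0.177))]
1 112.6 [(np.float64(-0.232), np.float64(-0.15)), (np.float64(-0.248), np.float64(-0.121))]
2 98.8 [(np.float64(-0.261), np.float64(-0.091)), (np.float64(-0.27), np.float64(-0.059))]
3 85.1 [(np.float64(-0.275), np.float64(-0.026)), (np.float64(-0.276), np.float64(0.007))]
4 71.3 [(np.float64(-0.273), np.float64(0.04)), (np.float64(-0.266), np.float64(0.072))]
5 57.6 [(np.float64(-0.256), np.float64(0.104)), (np.float64(-0.241), np.float64(0.134))]
6 43.8 [(np.float64(-0.224), np.float64(0.162)), (np.float64(-0.203), np.float64(0.187))]
7 30.1 [(np.float64(-0.179), np.float64(0.21)), (np.float64(-0.152), np.float64(0.23))]
8 16.3 [(np.float64(-0.124), np.float64(0.247)), (np.float64(-0.093), np.float64(0.26))]
9 2.6 [(np.float64(-0.062), np.float64(0.269)), (np.float64(-0.029), np.float64(0.274))]
10 -11.2 [(np.float64(0.004), np.float64(0.276)), (np.float64(0.037), np.float64(0.273))]
11 -24.9 [(np.float64(0.07), np.float64(0.267)), (np.float64(0.101), np.float64(0.257))]
```

```bash
python3 -m creep '[[[0,-0.189,-0.2],0,1],[[0,-0.189,-0.2],0,1],[[0,-0.189,-0.2],0,1],[[0,-0.189,-0.2],0,1],[[0,-0.189,-0.2],0,1],[[0,-0.212,-0.177],0,1],[[0,-0.212,-0.177],0,1],[[0,-0.212,-0.177],0,1],[[0,-0.212,-0.177],0,1],[[0,-0.212,-0.177],0,1]]'
```

```text
clock: 11.65
tcp_pos: [481.3, -91.0, 228.2]
tool_rot: [-179.9, -0.0, 12.3]
contact_force: [-4.6, 3.6, 11.5]
grip_width: 27.4
```

```bash
python3 -m creep '[[[0,-0.232,-0.15],0,1],[[0,-0.232,-0.15],0,1],[[0,-0.232,-0.15],0,1],[[0,-0.232,-0.15],0,1],[[0,-0.232,-0.15],0,1],[[0,-0.248,-0.121],0,1],[[0,-0.248,-0.121],0,1],[[0,-0.248,-0.121],0,1],[[0,-0.248,-0.121],0,1],[[0,-0.248,-0.121],0,1]]'
python3 -m creep '[[[0,-0.261,-0.091],0,1],[[0,-0.261,-0.091],0,1],[[0,-0.261,-0.091],0,1],[[0,-0.261,-0.091],0,1],[[0,-0.261,-0.091],0,1],[[0,-0.27,-0.059],0,1],[[0,-0.27,-0.059],0,1],[[0,-0.27,-0.059],0,1],[[0,-0.27,-0.059],0,1],[[0,-0.27,-0.059],0,1]]'
```

```text
clock: 12.9
tcp_pos: [476.0, -66.5, 241.8]
tool_rot: [-179.8, -0.0, 12.3]
contact_force: [-5.5, 6.3, 12.5]
grip_width: 27.1
clock: 14.15
tcp_pos: [470.0, -39.0, 249.0]
tool_rot: [-179.6, 0.0, 12.4]
contact_force: [-5.3, 8.8, 9.2]
grip_width: 27.5
```

```bash
python3 -m creep '[[[0,-0.275,-0.036],0,1],[[0,-0.275,-0.036],0,1],[[0,-0.275,-0.036],0,1],[[0,-0.275,-0.036],0,1],[[0,-0.275,-0.036],0,1],[[0,-0.276,-0.003],0,1],[[0,-0.276,-0.003],0,1],[[0,-0.276,-0.003],0,1],[[0,-0.276,-0.003],0,1],[[0,-0.276,-0.003],0,1]]'
python3 -m creep '[[[0,-0.273,0.04],0,1],[[0,-0.273,0.04],0,1],[[0,-0.273,0.04],0,1],[[0,-0.273,0.04],0,1],[[0,-0.273,0.04],0,1],[[0,-0.266,0.072],0,1],[[0,-0.266,0.072],0,1],[[0,-0.266,0.072],0,1],[[0,-0.266,0.072],0,1],[[0,-0.266,0.072],0,1]]'
```

```text
clock: 15.4
tcp_pos: [463.9, -10.8, 249.2]
tool_rot: [-179.5, 0.0, 12.4]
contact_force: [-1.5, 11.2, -1.7]
grip_width: 26.9
clock: 16.65
tcp_pos: [458.2, 14.8, 242.7]
tool_rot: [-179.6, 0.0, 12.4]
contact_force: [1.7, 10.4, -8.2]
grip_width: 27.0
```

```bash
python3 -m creep '[[[0,-0.25,0.11],0,1],[[0,-0.25,0.11],0,1],[[0,-0.25,0.11],0,1],[[0,-0.25,0.12],0,1],[[0,-0.25,0.12],0,1],[[0,-0.2,0.11],0,1],[[0,-0.15,0.09],0,1],[[0,-0.1,0.06],0,1],[[0,-0.08,0.05],0,1],[[0,-0.04,0.03],0,1]]'
python3 - <<'E'
import numpy as np
# slow table: 0.05 rad per call
for d in range(58,-8,-3):
    a,b=np.radians(d),np.radians(d-3); print(d,(-11.5*(np.cos(b)-np.cos(a))).round(2),(-11.5*(np.sin(b)-np.sin(a))).round(2))
E
```

```text
clock: 17.9
tcp_pos: [454.4, 32.5, 233.8]
tool_rot: [-179.6, 0.0, 12.4]
contact_force: [1.8, 9.8, -6.7]
grip_width: 26.8
58 -0.5 0.33
55 -0.48 0.36
52 -0.46 0.38
49 -0.44 0.41
46 -0.42 0.43
43 -0.4 0.45
40 -0.37 0.47
37 -0.35 0.49
34 -0.32 0.51
31 -0.3 0.52
28 -0.27 0.54
25 -0.24 0.55
22 -0.21 0.56
19 -0.18 0.57
16 -0.15 0.58
13 -0.12 0.59
10 -0.09 0.6
7 -0.06 0.6
4 -0.03 0.6
1 0.01 0.6
-2 0.04 0.6
-5 0.07 0.6
```

```bash
cat > chk.py <<'E'
from h import *
import sys
s=read_state(); a=np.radians(12.3); f=s["contact_force"]; p=s["tcp_pos"]-np.array([465.6,-25.2,135.2])
y=lambda v:-np.sin(a)*v[0]+np.cos(a)*v[1]
th=np.arctan2(p[2],y(p)); t=y(f)*np.sin(th)-f[2]*np.cos(th); r=y(f)*np.cos(th)+f[2]*np.sin(th)
print("t",s["clock"],"theta",np.degrees(th).round(1),"rad",np.hypot(y(p),p[2]).round(1),"tang",t.round(1),"radial",r.round(1))
sys.exit(t<7)
E
python3 -m creep '[[[0,-0.12,0.08],0,1],[[0,-0.12,0.08],0,1],[[0,-0.12,0.08],0,1],[[0,-0.12,0.08],0,1],[[0,-0.1,0.07],0,1],[[0,-0.1,0.07],0,1],[[0,-0.1,0.07],0,1],[[0,-0.08,0.06],0,1],[[0,-0.06,0.05],0,1],[[0,-0.05,0.04],0,1]]' >/dev/null; python3 chk.py
```

```text
t 19.15 theta 53.2 rad 114.7 tang 12.7 radial 1.7False
```

```bash
python3 -m creep '[[[0,-0.032,0.025],0,1],[[0,-0.032,0.025],0,1],[[0,-0.032,0.025],0,1],[[0,-0.032,0.025],0,1],[[0,-0.032,0.025],0,1],[[0,-0.032,0.025],0,1],[[0,-0.032,0.025],0,1],[[0,-0.032,0.025],0,1],[[0,-0.032,0.025],0,1],[[0,-0.032,0.025],0,1]]' >/dev/null; python3 chk.py &&
python3 -m creep '[[[0,-0.031,0.026],0,1],[[0,-0.031,0.026],0,1],[[0,-0.031,0.026],0,1],[[0,-0.031,0.026],0,1],[[0,-0.031,0.026],0,1],[[0,-0.031,0.026],0,1],[[0,-0.031,0.026],0,1],[[0,-0.031,0.026],0,1],[[0,-0.031,0.026],0,1],[[0,-0.031,0.026],0,1]]' >/dev/null && python3 chk.py &&
python3 -m creep '[[[0,-0.03,0.027],0,1],[[0,-0.03,0.027],0,1],[[0,-0.03,0.027],0,1],[[0,-0.03,0.027],0,1],[[0,-0.03,0.027],0,1],[[0,-0.03,0.027],0,1],[[0,-0.03,0.027],0,1],[[0,-0.03,0.027],0,1],[[0,-0.03,0.027],0,1],[[0,-0.03,0.027],0,1]]' >/dev/null && python3 chk.py &&
python3 -m creep '[[[0,-0.029,0.028],0,1],[[0,-0.029,0.028],0,1],[[0,-0.029,0.028],0,1],[[0,-0.029,0.028],0,1],[[0,-0.029,0.028],0,1],[[0,-0.029,0.028],0,1],[[0,-0.029,0.028],0,1],[[0,-0.029,0.028],0,1],[[0,-0.029,0.028],0,1],[[0,-0.029,0.028],0,1]]' >/dev/null && python3 chk.py
```

```text
t 20.4 theta 51.2 rad 114.7 tang 12.3 radial 2.8False
```

```bash
sed -i 's/sys.exit(t<7)/sys.exit(int(t<7))/' chk.py
python3 -m creep '[[[0,-0.031,0.026],0,1],[[0,-0.031,0.026],0,1],[[0,-0.031,0.026],0,1],[[0,-0.031,0.026],0,1],[[0,-0.031,0.026],0,1],[[0,-0.031,0.026],0,1],[[0,-0.031,0.026],0,1],[[0,-0.031,0.026],0,1],[[0,-0.031,0.026],0,1],[[0,-0.031,0.026],0,1]]' >/dev/null && python3 chk.py &&
python3 -m creep '[[[0,-0.03,0.027],0,1],[[0,-0.03,0.027],0,1],[[0,-0.03,0.027],0,1],[[0,-0.03,0.027],0,1],[[0,-0.03,0.027],0,1],[[0,-0.03,0.027],0,1],[[0,-0.03,0.027],0,1],[[0,-0.03,0.027],0,1],[[0,-0.03,0.027],0,1],[[0,-0.03,0.027],0,1]]' >/dev/null && python3 chk.py &&
python3 -m creep '[[[0,-0.029,0.028],0,1],[[0,-0.029,0.028],0,1],[[0,-0.029,0.028],0,1],[[0,-0.029,0.028],0,1],[[0,-0.029,0.028],0,1],[[0,-0.029,0.028],0,1],[[0,-0.029,0.028],0,1],[[0,-0.029,0.028],0,1],[[0,-0.029,0.028],0,1],[[0,-0.029,0.028],0,1]]' >/dev/null && python3 chk.py &&
python3 -m creep '[[[0,-0.028,0.029],0,1],[[0,-0.028,0.029],0,1],[[0,-0.028,0.029],0,1],[[0,-0.028,0.029],0,1],[[0,-0.028,0.029],0,1],[[0,-0.028,0.029],0,1],[[0,-0.028,0.029],0,1],[[0,-0.028,0.029],0,1],[[0,-0.028,0.029],0,1],[[0,-0.028,0.029],0,1]]' >/dev/null && python3 chk.py &&
python3 -m creep '[[[0,-0.027,0.03],0,1],[[0,-0.027,0.03],0,1],[[0,-0.027,0.03],0,1],[[0,-0.027,0.03],0,1],[[0,-0.027,0.03],0,1],[[0,-0.027,0.03],0,1],[[0,-0.027,0.03],0,1],[[0,-0.027,0.03],0,1],[[0,-0.027,0.03],0,1],[[0,-0.027,0.03],0,1]]' >/dev/null && python3 chk.py
```

```text
t 21.65 theta 49.2 rad 114.6 tang 12.6 radial 2.5
t 22.9 theta 47.2 rad 114.6 tang 11.5 radial 2.7
t 24.15 theta 45.2 rad 114.6 tang 12.8 radial 3.8
t 25.4 theta 43.2 rad 114.6 tang 12.7 radial 3.3
t 26.65 theta 41.2 rad 114.6 tang 12.1 radial 3.8
```

```bash
python3 -m creep '[[[0,-0.026,0.031],0,1],[[0,-0.026,0.031],0,1],[[0,-0.026,0.031],0,1],[[0,-0.026,0.031],0,1],[[0,-0.026,0.031],0,1],[[0,-0.026,0.031],0,1],[[0,-0.026,0.031],0,1],[[0,-0.026,0.031],0,1],[[0,-0.026,0.031],0,1],[[0,-0.026,0.031],0,1]]' >/dev/null && python3 chk.py &&
python3 -m creep '[[[0,-0.025,0.032],0,1],[[0,-0.025,0.032],0,1],[[0,-0.025,0.032],0,1],[[0,-0.025,0.032],0,1],[[0,-0.025,0.032],0,1],[[0,-0.025,0.032],0,1],[[0,-0.025,0.032],0,1],[[0,-0.025,0.032],0,1],[[0,-0.025,0.032],0,1],[[0,-0.025,0.032],0,1]]' >/dev/null && python3 chk.py &&
python3 -m creep '[[[0,-0.023,0.032],0,1],[[0,-0.023,0.032],0,1],[[0,-0.023,0.032],0,1],[[0,-0.023,0.032],0,1],[[0,-0.023,0.032],0,1],[[0,-0.023,0.032],0,1],[[0,-0.023,0.032],0,1],[[0,-0.023,0.032],0,1],[[0,-0.023,0.032],0,1],[[0,-0.023,0.032],0,1]]' >/dev/null && python3 chk.py &&
python3 -m creep '[[[0,-0.022,0.033],0,1],[[0,-0.022,0.033],0,1],[[0,-0.022,0.033],0,1],[[0,-0.022,0.033],0,1],[[0,-0.022,0.033],0,1],[[0,-0.022,0.033],0,1],[[0,-0.022,0.033],0,1],[[0,-0.022,0.033],0,1],[[0,-0.022,0.033],0,1],[[0,-0.022,0.033],0,1]]' >/dev/null && python3 chk.py &&
python3 -m creep '[[[0,-0.021,0.034],0,1],[[0,-0.021,0.034],0,1],[[0,-0.021,0.034],0,1],[[0,-0.021,0.034],0,1],[[0,-0.021,0.034],0,1],[[0,-0.021,0.034],0,1],[[0,-0.021,0.034],0,1],[[0,-0.021,0.034],0,1],[[0,-0.021,0.034],0,1],[[0,-0.021,0.034],0,1]]' >/dev/null && python3 chk.py &&
python3 -m creep '[[[0,-0.02,0.035],0,1],[[0,-0.02,0.035],0,1],[[0,-0.02,0.035],0,1],[[0,-0.02,0.035],0,1],[[0,-0.02,0.035],0,1],[[0,-0.02,0.035],0,1],[[0,-0.02,0.035],0,1],[[0,-0.02,0.035],0,1],[[0,-0.02,0.035],0,1],[[0,-0.02,0.035],0,1]]' >/dev/null && python3 chk.py
```

```text
t 27.9 theta 39.1 rad 114.6 tang 12.9 radial 3.9
t 29.15 theta 37.1 rad 114.5 tang 13.0 radial 4.9
t 30.4 theta 35.1 rad 114.5 tang 13.0 radial 4.5
t 31.65 theta 33.1 rad 114.5 tang 13.0 radial 5.4
t 32.9 theta 31.1 rad 114.5 tang 12.9 radial 6.5
t 34.15 theta 29.1 rad 114.5 tang 13.0 radial 6.4
```

```bash
python3 -m creep '[[[0,-0.021,0.035],0,1],[[0,-0.021,0.035],0,1],[[0,-0.021,0.035],0,1],[[0,-0.021,0.035],0,1],[[0,-0.021,0.035],0,1],[[0,-0.021,0.035],0,1],[[0,-0.021,0.035],0,1],[[0,-0.021,0.035],0,1],[[0,-0.021,0.035],0,1],[[0,-0.021,0.035],0,1]]' >/dev/null && python3 chk.py &&
python3 -m creep '[[[0,-0.02,0.036],0,1],[[0,-0.02,0.036],0,1],[[0,-0.02,0.036],0,1],[[0,-0.02,0.036],0,1],[[0,-0.02,0.036],0,1],[[0,-0.02,0.036],0,1],[[0,-0.02,0.036],0,1],[[0,-0.02,0.036],0,1],[[0,-0.02,0.036],0,1],[[0,-0.02,0.036],0,1]]' >/dev/null && python3 chk.py &&
python3 -m creep '[[[0,-0.018,0.037],0,1],[[0,-0.018,0.037],0,1],[[0,-0.018,0.037],0,1],[[0,-0.018,0.037],0,1],[[0,-0.018,0.037],0,1],[[0,-0.018,0.037],0,1],[[0,-0.018,0.037],0,1],[[0,-0.018,0.037],0,1],[[0,-0.018,0.037],0,1],[[0,-0.018,0.037],0,1]]' >/dev/null && python3 chk.py &&
python3 -m creep '[[[0,-0.016,0.037],0,1],[[0,-0.016,0.037],0,1],[[0,-0.016,0.037],0,1],[[0,-0.016,0.037],0,1],[[0,-0.016,0.037],0,1],[[0,-0.016,0.037],0,1],[[0,-0.016,0.037],0,1],[[0,-0.016,0.037],0,1],[[0,-0.016,0.037],0,1],[[0,-0.016,0.037],0,1]]' >/dev/null && python3 chk.py &&
python3 -m creep '[[[0,-0.015,0.038],0,1],[[0,-0.015,0.038],0,1],[[0,-0.015,0.038],0,1],[[0,-0.015,0.038],0,1],[[0,-0.015,0.038],0,1],[[0,-0.015,0.038],0,1],[[0,-0.015,0.038],0,1],[[0,-0.015,0.038],0,1],[[0,-0.015,0.038],0,1],[[0,-0.015,0.038],0,1]]' >/dev/null && python3 chk.py &&
python3 -m creep '[[[0,-0.013,0.038],0,1],[[0,-0.013,0.038],0,1],[[0,-0.013,0.038],0,1],[[0,-0.013,0.038],0,1],[[0,-0.013,0.038],0,1],[[0,-0.013,0.038],0,1],[[0,-0.013,0.038],0,1],[[0,-0.013,0.038],0,1],[[0,-0.013,0.038],0,1],[[0,-0.013,0.038],0,1]]' >/dev/null && python3 chk.py
```

```text
t 35.4 theta 27.1 rad 114.5 tang 13.4 radial 6.0
t 36.65 theta 25.1 rad 114.5 tang 12.9 radial 5.5
t 37.9 theta 23.0 rad 114.5 tang 12.7 radial 6.1
t 39.15 theta 21.0 rad 114.5 tang 13.7 radial 5.8
t 40.4 theta 19.0 rad 114.5 tang 13.3 radial 6.2
t 41.65 theta 17.0 rad 114.4 tang 12.4 radial 6.8
```

```bash
python3 -m creep '[[[0,-0.013,0.038],0,1],[[0,-0.013,0.038],0,1],[[0,-0.013,0.038],0,1],[[0,-0.013,0.038],0,1],[[0,-0.013,0.038],0,1],[[0,-0.013,0.038],0,1],[[0,-0.013,0.038],0,1],[[0,-0.013,0.038],0,1],[[0,-0.013,0.038],0,1],[[0,-0.013,0.038],0,1]]' >/dev/null && python3 chk.py &&
python3 -m creep '[[[0,-0.012,0.039],0,1],[[0,-0.012,0.039],0,1],[[0,-0.012,0.039],0,1],[[0,-0.012,0.039],0,1],[[0,-0.012,0.039],0,1],[[0,-0.012,0.039],0,1],[[0,-0.012,0.039],0,1],[[0,-0.012,0.039],0,1],[[0,-0.012,0.039],0,1],[[0,-0.012,0.039],0,1]]' >/dev/null && python3 chk.py &&
python3 -m creep '[[[0,-0.01,0.039],0,1],[[0,-0.01,0.039],0,1],[[0,-0.01,0.039],0,1],[[0,-0.01,0.039],0,1],[[0,-0.01,0.039],0,1],[[0,-0.01,0.039],0,1],[[0,-0.01,0.039],0,1],[[0,-0.01,0.039],0,1],[[0,-0.01,0.039],0,1],[[0,-0.01,0.039],0,1]]' >/dev/null && python3 chk.py &&
python3 -m creep '[[[0,-0.008,0.04],0,1],[[0,-0.008,0.04],0,1],[[0,-0.008,0.04],0,1],[[0,-0.008,0.04],0,1],[[0,-0.008,0.04],0,1],[[0,-0.008,0.04],0,1],[[0,-0.008,0.04],0,1],[[0,-0.008,0.04],0,1],[[0,-0.008,0.04],0,1],[[0,-0.008,0.04],0,1]]' >/dev/null && python3 chk.py &&
python3 -m creep '[[[0,-0.007,0.04],0,1],[[0,-0.007,0.04],0,1],[[0,-0.007,0.04],0,1],[[0,-0.007,0.04],0,1],[[0,-0.007,0.04],0,1],[[0,-0.007,0.04],0,1],[[0,-0.007,0.04],0,1],[[0,-0.007,0.04],0,1],[[0,-0.007,0.04],0,1],[[0,-0.007,0.04],0,1]]' >/dev/null && python3 chk.py
```

```text
t 42.9 theta 15.0 rad 114.4 tang 13.2 radial 7.3
t 44.15 theta 13.0 rad 114.4 tang 12.7 radial 6.6
t 45.4 theta 10.9 rad 114.4 tang 13.5 radial 6.6
t 46.65 theta 8.9 rad 114.4 tang 12.3 radial 6.7
t 47.9 theta 6.9 rad 114.4 tang 12.6 radial 5.8
```

```bash
python3 -m creep '[[[0,-0.005,0.04],0,1],[[0,-0.005,0.04],0,1],[[0,-0.005,0.04],0,1],[[0,-0.005,0.04],0,1],[[0,-0.005,0.04],0,1],[[0,-0.005,0.04],0,1],[[0,-0.005,0.04],0,1],[[0,-0.005,0.04],0,1],[[0,-0.005,0.04],0,1],[[0,-0.005,0.04],0,1]]' >/dev/null && python3 chk.py &&
python3 -m creep '[[[0,-0.004,0.04],0,1],[[0,-0.004,0.04],0,1],[[0,-0.004,0.04],0,1],[[0,-0.004,0.04],0,1],[[0,-0.004,0.04],0,1],[[0,-0.004,0.04],0,1],[[0,-0.004,0.04],0,1],[[0,-0.004,0.04],0,1],[[0,-0.004,0.04],0,1],[[0,-0.004,0.04],0,1]]' >/dev/null && python3 chk.py &&
python3 -m creep '[[[0,-0.002,0.04],0,1],[[0,-0.002,0.04],0,1],[[0,-0.002,0.04],0,1],[[0,-0.002,0.04],0,1],[[0,-0.002,0.04],0,1],[[0,-0.002,0.04],0,1],[[0,-0.002,0.04],0,1],[[0,-0.002,0.04],0,1],[[0,-0.002,0.04],0,1],[[0,-0.002,0.04],0,1]]' >/dev/null && python3 chk.py &&
python3 -m creep '[[[0,0,0.04],0,1],[[0,0,0.04],0,1],[[0,0,0.04],0,1],[[0,0,0.04],0,1],[[0,0,0.04],0,1],[[0,0,0.04],0,1],[[0,0,0.04],0,1],[[0,0,0.04],0,1],[[0,0,0.04],0,1],[[0,0,0.04],0,1]]' >/dev/null && python3 chk.py
```

```text
t 49.15 theta 5.1 rad 114.5 tang 6.7 radial 8.2
```

The pull has halved, from 12.6 to 6.7 N, so the cradle is touching. I'll ease on a little until the force reaches zero.

```bash
python3 -m creep '[[[0,-0.002,0.02],0,1],[[0,-0.002,0.02],0,1],[[0,0,0.02],0,1],[[0,0,0.02],0,1],[[0,0,0.02],0,1],[[0,0,0.02],0,1],[[0,0,0.01],0,1],[[0,0,0],0,1],[[0,0,0],0,1],[[0,0,0],0,1]]' >/dev/null ; python3 chk.py
```

```text
t 50.4 theta 5.0 rad 114.4 tang -0.0 radial 8.0
```

```bash
python3 -m creep '[[[0,0,0.02],0,1],[[0,0,0.02],0,1],[[0,0,0.01],0,1],[[0,0,0],0,1],[[0,0,0],0,1],[[0,0,0],0,1],[[0,0,0],0,1],[[0,0,0],0,1],[[0,0,0],0,1],[[0,0,0],0,1]]' >/dev/null ; python3 chk.py
```

```text
t 51.65 theta 4.9 rad 114.4 tang -2.8 radial 8.1
```

The handle now resists (-2.8 N) without moving, so the cradle is seated. Letting go and rising clear.

```bash
python3 -m creep '[[[0,0,-0.05],0,-1],[[0,0,0],0,-1],[[0,0,0],0,-1],[[0,0,0],0,-1],[[0,0,0],0,-1],[[0,0,-2],0,-1],[[0,0,-3],0,-1],[[0,0,-3],0,-1],[[0,0,-3],0,-1],[[0,0,-3],0,-1]]'
python3 -m creep '[[[0,1,-4],0,-1],[[0,3,-2],0,-1],[[0,4,0],0,-1],[[0,4,0],0,-1],[[0,4,0],0,-1],[[0,4,0],0,-1],[[0,4,0],0,-1],[[0,4,0],0,-1],[[0,0,0],0,-1],[[0,0,0],0,-1]]'
python3 - <<'E'
from h import *
snap("scene","pics/e1.png");snap("top","pics/e2.png")
f=lambda n,a,b:cv2.resize(cv2.imread(n)[a:a+200,b:b+260],(780,600),interpolation=cv2.INTER_CUBIC)
cv2.imwrite("pics/e1c.png",f("pics/e1.png",130,255))
cv2.imwrite("pics/e2c.png",f("pics/e2.png",130,140))
E
```

```text
clock: 52.9
tcp_pos: [443.1, 82.7, 285.9]
tool_rot: [180.0, -0.0, 12.2]
contact_force: [-0.0, 0.1, 0.2]
grip_width: 85.4
clock: 54.15
tcp_pos: [502.6, -190.1, 344.7]
tool_rot: [-179.9, 0.0, 12.3]
contact_force: [0.1, 0.8, -0.4]
grip_width: 85.1
```

View pics/e1c.png

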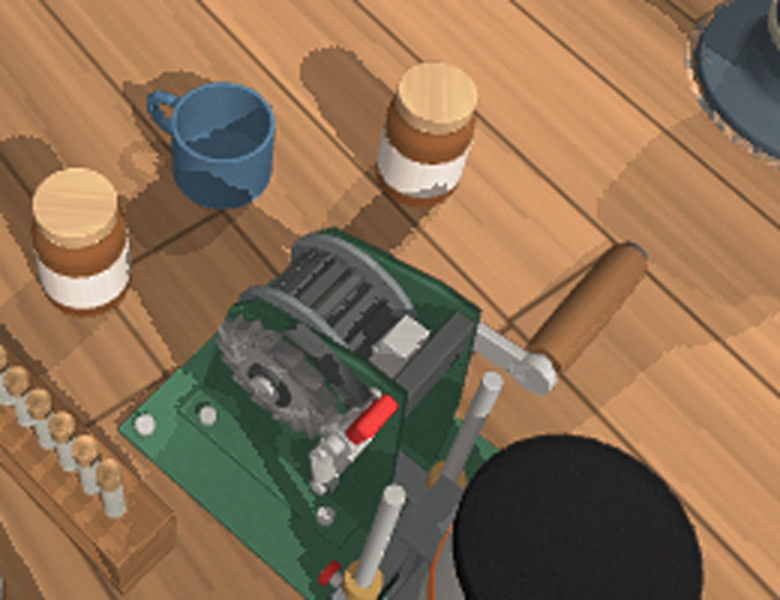

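View pics/e2c.png

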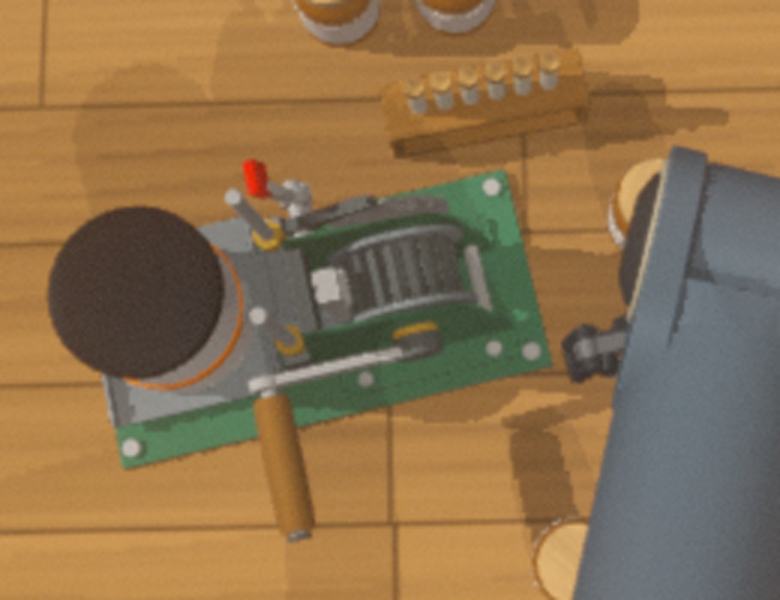

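The cradle is down with the crank at rest on the +y side. The red lever is off, with the paddle at (372,418) in the scene crop. The mug, jar and tube rack are where they began, and the arm is clear.

```bash
python3 -c "
from cell import *
print(read_state()['contact_force'],read_state()['clock']);print(job_done())"
```

```text
[ 0.14675113 -0.04657264 -0.73445756] 54.25
the job is handed in; nothing more can be done
None
```

The bean tin is down, with the cradle seated on its stop bar, and I handed the job in at 54.25 s of the 69 s allowed.

- **Lever:** I pushed the red lever over, easing off just short of full stroke. Its paddle ended within about 2 pixels of the predicted off position.
- **Pawl:** I wound the crank up by about 0.115 rad. A picture showed the pawl lifted clear, and the hand then carried a pull of about 10 N.
- **Letting down:** I eased the crank back in slow steps, with the force checked at the end of each one over the last part. The pull stayed near 13 N there.
- **Landing:** At a handle angle of about 5° (drum about -2.26 rad) the pull fell to 6.7 N and then 0. The handle then resisted with about 3 N, so I stopped pressing.
- **Last checks:** The jaws are open and the arm is clear, with contact force under 1 N. The pictures show the crank at rest and the lever off. The mug, jar and tube rack look unmoved, though in the final top view the arm partly covers the jar and hides the mug.

**Failed or disagreed:**
- My attempt to estimate the stop bar's height from its thumb nuts gave nothing usable, so I found the landing by feel alone.
- The rack-top height I triangulated was about 8 mm below the stated 295 mm; I didn't depend on it.
- A steady sideways force of up to about 8 N on the handle remained from small errors in the circle I followed.

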